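# Comb the spacer rods into the grooved tray

### The job

Four hexagonal spacer rods lie askew on the grooved tray. Take the rake from its rest by its upright grip, set it down at one end of the tray so that both its end shoes rest on the two side rails, and comb it across the grooves with the shoes riding lightly on the rails, never pressing hard on the tray or forcing it over a rod that wedges under the tines (ease up instead), until every rod has dropped to the bottom of a groove; comb back again if one is left. Move the rods only with the rake, never with the fingers, then set the rake back upright on its rest and leave the bottle, spool and tape roll alone.

Things in the scene. Friction and masses are not known exactly. Their poses are not given: they have to be found in the camera images.
- tray: fixed aluminium tray, 150 x 300 mm, 42 mm high; origin under its centre, x along the grooves, y across. 13 ridges 3 mm thick, 18 mm apart (y = -108 to 108 mm), make 12 grooves 15 mm wide, 14 mm deep, 128 mm long. Ridge tops z = 28 mm; beyond them (|y| 109 to 142 mm) a flat deck at that level, then an end wall. A rod has its centre at z = 20 mm in a groove, 33.5 mm on the ridges.
- rails (a point): point midway between the tops of the tray's two side rails, 42 mm above its underside, axes as the tray's. The rails run along y at x = +/-68 mm, 8 mm thick, 296 mm long. Bed and rails sit together on springy mounts: they yield straight down about 1 mm per 10 N, 4 mm at most, and rise again slowly; their real rest height may differ from this point by 1 mm.
- rest: fixed rake rest, 164 x 60 mm plate with two black ledges, tops at z = 18 mm, 50 mm long in y, 16 mm wide, at x = +/-71 mm. Origin under its centre; the rake's head lies along its x. The rake starts put away on it, within 4 mm and 0.04 rad of centred.
- rake_grip (a point): centre of the rake's upright grip: a black block 44 mm (x) by 22 mm (y), reaching from 26 to 90 mm above the tine tips, this point 62 mm above them; hold it across the 22 mm. x along the rake's head, z up. It is 68 mm above the worktop on the rest. With the shoes on the tray's rails it is 92 mm above the tray's underside.
- rake: the whole rake, about 0.22 kg, 162 mm long, alike both ways round; origin between the tine tips, axes as the grip's. Nine flat steel tines (row 104 mm long, 6 mm thick); at each end (x = +/-59 to 81 mm) a black shoe, 32 mm deep in y, underside 12 mm above the tips. With the shoes on the rails the tips clear the ridges by 2 mm and pass over seated rods, but a half-dropped rod can wedge under them.
- rod_0: plain hexagonal steel spacer rod, 11 mm across flats (12.7 mm across corners), 90 mm long, 80 g, one of four alike; origin at its middle, x along its length (it may have turned about that axis). Starts lying askew on top of the ridges, bridging several grooves.
- rod_1: plain hexagonal steel spacer rod, 11 mm across flats (12.7 mm across corners), 90 mm long, 80 g, one of four alike; origin at its middle, x along its length (it may have turned about that axis). Starts lying askew on top of the ridges, bridging several grooves.
- rod_2: plain hexagonal steel spacer rod, 11 mm across flats (12.7 mm across corners), 90 mm long, 80 g, one of four alike; origin at its middle, x along its length (it may have turned about that axis). Starts lying askew on top of the ridges, bridging several grooves.
- rod_3: plain hexagonal steel spacer rod, 11 mm across flats (12.7 mm across corners), 90 mm long, 80 g, one of four alike; origin at its middle, x along its length (it may have turned about that axis). Starts lying askew on top of the ridges, bridging several grooves.
- bottle: plastic bottle with red spout, 47 mm across, 134 mm high; origin under its centre. A bystander; not part of the work.
- spool: solder spool, 58 mm across, 36 mm high; origin under its centre. A bystander; not part of the work.
- roll: roll of masking tape lying flat, 94 mm across, 25 mm high; origin under its centre. A bystander; not part of the work.
Mind the look-alikes: they are no part of the job. Leave any brown look-alike of the rod_0 alone.

How it is judged:
By the outcome, as a careful person would: the job done as asked, in the order asked, and still so for the second after the job is handed in, with the robot touching nothing.
It also fails if it takes over 67 s, if anything falls off the work surface, if the arm or the gripper's body presses on something with over 40 N, if the wrist force passes 120 N, or if a joint passes its speed limit or range.

### The arm

A 6-joint arm with a two-finger parallel gripper is mounted at the origin on a cart in front of the work surface, level with it; the furniture and walls round the work are solid. World frame = base frame: x ahead of the robot, y to its left, z up, the work surface at z = 0. Lengths are in m, angles in rad, forces in N, time in s.
With the tool pointing down it reaches from about 0.225 to 0.875 m from the base axis. Payload 3.4 kg.
Tool frame: the origin (TCP) lies on the centre line of the jaws, within the pads' length; the fingertips stand 14 mm ahead of it and the grasp point (between the pads) lies 5 mm behind it; z points along the fingers, y is the line along which they close (so a half turn about z gives the same grasp; the last joint's range is limited). The gripper opens to 85 mm and grips with 20 to 120 N. Pads are 22 mm wide; open, the fingers measure 114 mm over their backs; the gripper's body (76 mm by 85 mm) begins 54 mm behind the grasp point. The pads swing forward as they close: fully open they stand 13 mm farther back than shut.
Start: joints at [-1.373, 0.276, 1.505, -0, 1.361, -0.121], TCP at [0.18, -0.546, 0.245] pointing down, gripper open.
Joint ranges: [-2.89, 2.89], [-0.75, 2.08], [0.22, 2.7], [-1.18, 4.32], [0.11, 2.71], [-2.7, 2.7]. Speed limits (rad/s): [2.57, 2.57, 3.14, 3.14, 3.14, 3.14].

### API

Orientations are given as a unit quaternion [x, y, z, w].
In Python, from station import sense, get_image, sign_off gives the robot as it stands.
- The arm moves only by the tool play_rows, never from a script. Its argument "targets" is a list that holds one entry, the list of rows, each a list of 7 numbers: the shift along the tool's x, y, z in cm, then the turn, a rotation vector about the tool's x, y, z in degrees, then the gripper command: -1 is fully open, 1 is shut, values between are in proportion. A call has 1 to 5 rows; each row shifts and turns the commanded pose from where the row before left it, along the tool's axes as they then stand; what a row does not reach is not made up. A row lasts 1/12 s, in which the tool goes at most 41.7 mm and 7.16 degrees, less where a joint would pass 70% of its speed; a pose out of reach is approached as far as the arm can. A call with a gripper value outside its range is refused whole. The fingers move at their own pace and stop on an object; "force" is the grip in N (left out, the last holds). Time passes only in rows, so rows that do not move let the fingers close. It gives the time, the measured TCP pose, the force, the opening and the grip force at its end, in the units of the state.
- sense(): the state, without advancing time (a new reading comes with each control period).
- get_image(name): name is "scene" or "top" or "wrist"; returns a dict with "img" (480x640x3 uint8, blue, green, red), "depth" (480x640 float32, m along the optical axis (not along the pixel's ray), 0 where there is no reading), "intrinsics" (3x3 intrinsics, pixels), "R" (3x3) and "t" (3): a world point X has camera coordinates R X + t. Camera axes: x right, y down, z forward; pixel columns grow to the right and rows downward; lengths in m; the calibration is good to about 2 mm. A picture is of the moment at which its call begins.
- sign_off(): hands the job in; it is judged then, once.
The state is a dict: "clock": time; "joint_positions": joint angles; "joint_velocities": joint speeds; "tau": joint torques, N m; "position": TCP position; "ee_rot": TCP orientation; "wrist_force": force on the tool from outside, world axes, zero at the start; "torque": the same for the moment, N m; "opening": finger opening in m; "grip_force": force on a finger pad.
Only numpy, scipy, OpenCV 4.12 (cv2) and the standard library are available. Lean on these libraries where they do the work, as an engineer would, in place of code of your own. Each camera call takes 0.05 s, during which the arm holds its last target. There are 200 camera calls.

## Working session

There is one attempt and no reset: what is moved stays moved. The work goes in short steps, Python scripts to look and compute and a tool call to move; the robot and the scene stay as the last step left them, time stands still between calls to the robot, and variables do not carry over. Pictures are saved under pics/ and viewed, at most 10 in all, crops included, and the job is handed in when it is done.

Besides the shell and the picture viewer there is one more tool, called after "Request:" as name([rows], argument=value, ...), one row to a line, values as JSON. play_rows: Moves the arm, as the interface text tells. Its arguments: {"type":"object","properties":{"targets":{"type":"array","items":{"type":"array","items":{"type":"array","items":{"type":"number"}}}},"force":{"type":"number"}},"required":["targets"]}

```bash
mkdir -p pics; ls
python3 - <<'E'
from station import sense,get_image
import cv2,numpy as np
s=sense();print(s)
for n in ("scene","top"):
    d=get_image(n);cv2.imwrite(f"pics/{n}0.png",d["img"]);np.savez(f"pics/{n}0.npz",**d)
    print(n,d["intrinsics"].tolist(),np.round(d["R"],4).tolist(),d["t"])
E
```

```text
pics
{'clock': 0.0, 'joint_positions': array([-1.37298904e+00,  2.76604762e-01,  1.50611116e+00,  1.04224645e-05,
        1.36064650e+00, -1.20998323e-01]), 'joint_velocities': array([-0.00189861,  0.00115568, -0.00079507, -0.00075798,  0.00023562,
       -0.00147442]), 'tau': array([-1.16761286e-03, -4.16773367e+01, -2.45807576e+01, -5.19311561e-04,
        1.09365719e-02,  4.03225698e-06]), 'position': array([ 0.18012946, -0.54555982,  0.24444284]), 'ee_rot': array([ 9.87322038e-01,  1.58727469e-01, -2.88831881e-05, -8.84424399e-04]), 'wrist_force': array([-0.27711778, -0.78242328, -0.27654082]), 'torque': array([0.027396  , 0.02504495, 0.04857024]), 'grip_force': 0.0, 'opening': 0.08576852471592113}
scene [[489.8005573892048, 0.0, 314.639443711775], [0.0, 489.8005573892048, 238.97402313492728], [0.0, 0.0, 1.0]] [[-0.6248, -0.7808, 0.003], [-0.3116, 0.2458, -0.9179], [0.7159, -0.5744, -0.3969]] [0.29099429 0.2240862  0.82650026]
top [[543.9012845128854, 0.0, 315.46174373927175], [0.0, 543.9012845128854, 242.10871576465044], [0.0, 0.0, 1.0]] [[-0.0956, -0.9954, 0.001], [-0.9711, 0.093, -0.2197], [0.2186, -0.022, -0.9756]] [0.02470909 0.52983158 1.27169799]
```

View pics/top0.png

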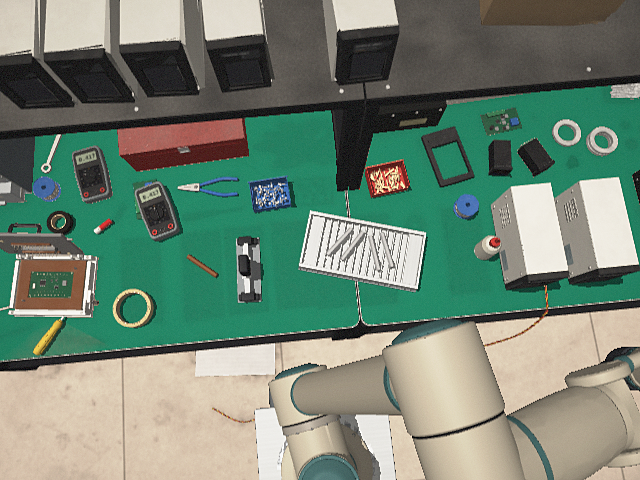

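View pics/scene0.png

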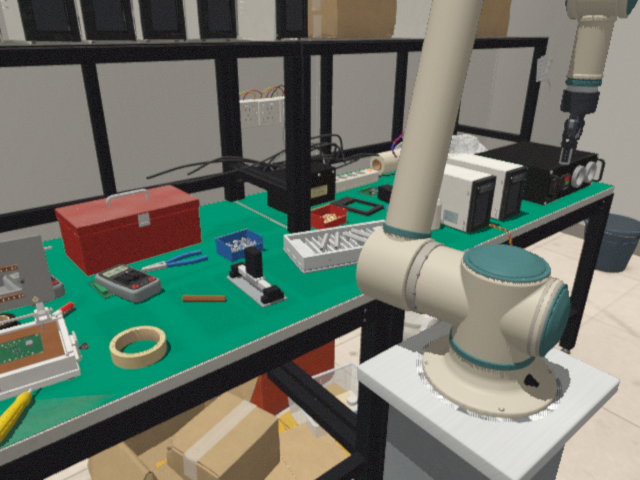

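The top view shows the tray centred near px (363,250) with four rods at about (330–400,245). The rake on its rest is at (249,268) with its head vertical in the image, the brown look-alike at (202,265), the roll at (133,308) and the bottle at (487,247). The scene view shows the rake grip upright at (254,265).

```bash
cat > h.py <<'E'
import cv2,numpy as np
def ray(d,uv,z):
    K,R,t=d["intrinsics"],d["R"],d["t"]
    uv=np.atleast_2d(uv).astype(float)
    r=np.c_[uv,np.ones(len(uv))]@np.linalg.inv(K).T@R
    C=-R.T@t
    return C+r*((z-C[2])/r[:,2])[:,None]
def cloud(d):
    K,R,t=d["intrinsics"],d["R"],d["t"];Z=d["depth"]
    v,u=np.mgrid[:480,:640]
    p=np.stack([(u-K[0,2])/K[0,0]*Z,(v-K[1,2])/K[1,1]*Z,Z],-1)
    P=(p-t)@R; P[Z<=0]=np.nan; return P
def rect(pts):
    (c,s,a)=cv2.minAreaRect((np.asarray(pts)[:,:2]*1000).astype(np.float32))
    if s[0]<s[1]: s=s[::-1];a+=90
    return np.round(c,1),np.round(s,1),(a+90)%180-90
E
python3 - <<'E'
from h import *
for n in ("top","scene"):
    d=np.load(f"pics/{n}0.npz");P=cloud(d);img=d["img"].astype(int)
    b,g,r=img[...,0],img[...,1],img[...,2]
    hsv=cv2.cvtColor(d["img"],cv2.COLOR_BGR2HSV)
    box={"top":(290,200,435,300),"scene":(275,205,372,275)}[n]
    m=np.zeros((480,640),bool);m[box[1]:box[3],box[0]:box[2]]=1
    w=m&(hsv[...,1]<60)&(hsv[...,2]>90)
    z=P[...,2][w];print(n,"tray z pct",np.nanpercentile(z,[5,30,50,70,90,97,99.5]).round(4))
    if n=="top":
        cs,_=cv2.findContours(w.astype(np.uint8),cv2.RETR_EXTERNAL,cv2.CHAIN_APPROX_NONE)
        c=max(cs,key=cv2.contourArea)[:,0]
        print("tray rect",rect(ray(d,c,.042)))
        q=w&(P[...,2]>.036); print("depth rect",rect(P[q]))
    box={"top":(232,230,268,308),"scene":(225,240,290,305)}[n]
    m=np.zeros((480,640),bool);m[box[1]:box[3],box[0]:box[2]]=1
    ng=m&~((hsv[...,1]>90)&(hsv[...,0]>60)&(hsv[...,0]<95))
    print("rest rect",rect(ray(d,np.argwhere(ng)[:,::-1],.01)))
    z=P[...,2];t=ng&(z>.08);print("grip top",t.sum(),np.nanpercentile(z[t],[10,50,90,98]),rect(P[t]),P[t].min(0),P[t].max(0))
    t=ng&(z>.02)&(z<.05);print("head",rect(P[t]),np.median(P[t],0))
d=np.load("pics/top0.npz")
g=cv2.resize(d["img"][195:300,225:440],None,fx=3.7,fy=3.7,interpolation=2);cv2.imwrite("pics/c0.png",g)
E
```

```text
top tray z pct [0.0092 0.016  0.0262 0.0318 0.042  0.0449 0.0475]
tray rect (array([ 497.6, -136. ]), array([317.6, 222.1]), 61.08788299560547)
depth rect (array([ 504.9, -140.7]), array([296.1, 145.7]), 73.42808532714844)
rest rect (array([489.3, 147.4]), array([168.1,  60.1]), -2.2065887451171875)
grip top 177 [0.09150287 0.09567478 0.09927905 0.10070344] (array([486.2, 150.4]), array([42.6, 22.3]), 0.14066863059997559) [0.46485629 0.13927822 0.08078824] [0.50749585 0.16156337 0.10372471]
head (array([486.6, 147.9]), array([161.7,  47.8]), -1.7845840454101562) [0.4617542  0.14919388 0.03232228]
scene tray z pct [0.0052 0.0232 0.0301 0.0387 0.1509 0.1791 0.1931]
rest rect (array([560. , 111.9]), array([335.9, 170.9]), -35.9152717590332)
grip top 191 [0.08315093 0.09318405 0.09729906 0.09786912] (array([487.3, 154.2]), array([44.8, 23. ]), -3.41424560546875) [0.46458525 0.14138963 0.08089314] [0.50894355 0.16603214 0.09818659]
head (array([558.3, 121.6]), array([290.4, 169.8]), -41.08575439453125) [0.51060455 0.15306486 0.02973498]
```

View pics/c0.png

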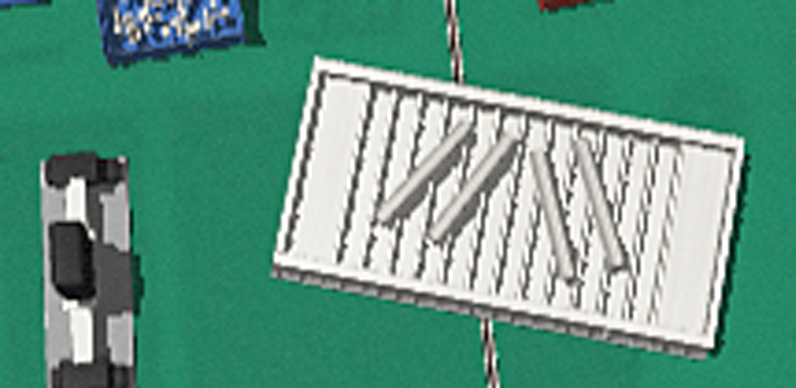

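The crop shows the rods at crop px (425,172), (475,188), (553,218) and (602,205), all within the groove field. The rake grip is at (72,258) with its shoes at both ends. Next I'll hover over the rake.

Request:
play_rows([
  [[0,0,0,0,0,6.7,-0.2],[0,0,0,0,0,6.7,-0.2],[0,0,0,0,0,6.7,-0.2],[1.42,-3.53,0,0,0,0,-0.2],[1.42,-3.53,0,0,0,0,-0.2]],
])

```text
clock: 0.52
position: [0.2106, -0.4767, 0.2442]
ee_rot: [1.0, -0.018, -0.0, -0.001]
wrist_force: [0.8, -0.2, 0.6]
opening: 0.051
grip_force: 0.0
```

Request:
play_rows([
  [[1.42,-3.53,0,0,0,0,-0.2],[1.42,-3.53,0,0,0,0,-0.2],[1.42,-3.53,0,0,0,0,-0.2],[1.42,-3.53,0,0,0,0,-0.2],[1.42,-3.53,0,0,0,0,-0.2]],
])

```text
clock: 0.93
position: [0.2876, -0.3003, 0.245]
ee_rot: [1.0, -0.016, -0.0, -0.0]
wrist_force: [0.5, -0.6, 0.5]
opening: 0.0513
grip_force: 0.0
```

Request:
play_rows([
  [[1.42,-3.53,0,0,0,0,-0.2],[1.42,-3.53,0,0,0,0,-0.2],[1.42,-3.53,0,0,0,0,-0.2],[1.42,-3.53,0,0,0,0,-0.2],[1.42,-3.53,0,0,0,0,-0.2]],
])

```text
clock: 1.35
position: [0.3641, -0.1262, 0.2452]
ee_rot: [1.0, -0.016, 0.0, 0.0]
wrist_force: [0.7, -0.4, 0.9]
opening: 0.0511
grip_force: 0.0
```

Request:
play_rows([
  [[1.42,-3.53,0,0,0,0,-0.2],[1.42,-3.53,0,0,0,0,-0.2],[1.42,-3.53,0,0,0,0,-0.2],[1.42,-3.53,0,0,0,0,-0.2],[1.42,-3.53,0,0,0,0,-0.2]],
])

```text
clock: 1.77
position: [0.4407, 0.048, 0.2451]
ee_rot: [1.0, -0.016, -0.0, 0.0]
wrist_force: [1.1, -0.8, -0.7]
opening: 0.0511
grip_force: 0.0
```

Request:
play_rows([
  [[1.42,-3.53,0,0,0,0,-0.2],[1.42,-3.53,0,0,0,0,-0.2],[1.42,-3.53,0,0,0,0,-0.2],[0,0,0,0,0,0,-0.2],[0,0,0,0,0,0,-0.2]],
])

```text
clock: 2.18
position: [0.4867, 0.152, 0.2444]
ee_rot: [1.0, -0.014, -0.001, 0.0]
wrist_force: [0.7, -0.3, 0.4]
opening: 0.0515
grip_force: 0.0
```

Run:
```python
from station import sense,get_image
from h import *
d=get_image("wrist");cv2.imwrite("pics/w1.png",d["img"]);np.savez("pics/w1.npz",**d)
print(-d["R"].T@d["t"],np.round(d["R"],2).tolist())
P=cloud(d);z=P[...,2];gray=d["img"].max(2)
m=(z>.085)&(z<.105)&(np.hypot(P[...,0]-.487,P[...,1]-.151)<.05)
print("grip",m.sum(),np.median(z[m]) if m.any() else 0, rect(P[m]) if m.any() else 0)
m=(z>.02)&(z<.06)&(gray<90)&(np.hypot(P[...,0]-.487,P[...,1]-.151)<.11)
print("black",rect(P[m]),np.percentile(z[m],[10,50,90]))
s=sense();print(s["position"],s["ee_rot"])
```

```text
[0.55847149 0.14997716 0.37341389] [[-0.03, -1.0, 0.0], [-0.96, 0.03, 0.28], [-0.28, 0.01, -0.96]]
grip 1368 0.09600565532343902 (array([488.6, 151.3]), array([43.5, 21.5]), -1.2536849975585938)
black (array([488.5, 152.2]), array([160.4,  43.7]), -5.349845886230469) [0.03109393 0.03231483 0.03342639]
[0.48613043 0.1507496  0.24451164] [ 9.99885933e-01 -1.50599836e-02 -9.92595420e-04  5.76944491e-04]
```

View pics/w1.png

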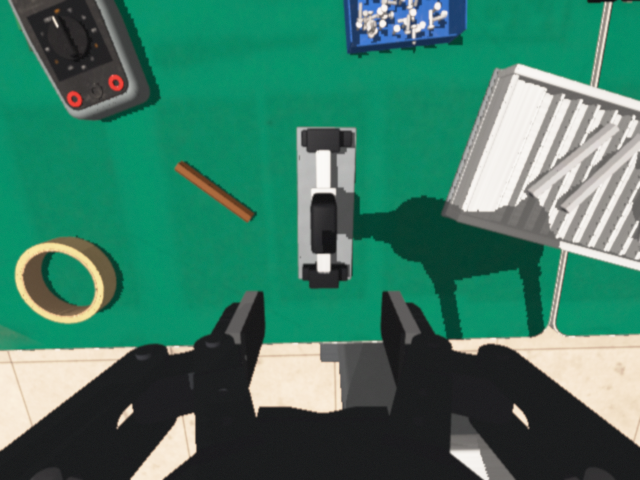

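The wrist view shows the grip at px (322,223), between the finger lines at (240,330) and (400,330). The rake head is aligned with the tool, so I'll descend.

Request:
play_rows([
  [[0.2,-0.05,3.6,0,0,0,-0.2],[0,0,3.6,0,0,0,-0.2],[0,0,3.6,0,0,0,-0.2],[0,0,3.0,0,0,0,-0.2],[0,0,2.0,0,0,0,-0.2]],
])

```text
clock: 2.65
position: [0.486, 0.1488, 0.0846]
ee_rot: [1.0, -0.017, -0.002, 0.001]
wrist_force: [0.0, 0.5, 0.3]
opening: 0.0511
grip_force: 0.0
```

Request:
play_rows([
  [[0,0,1.2,0,0,0,-0.2],[0,0,0.8,0,0,0,-0.2],[0,0,0,0,0,0,-0.2],[0,0,0,0,0,0,0.6],[0,0,0,0,0,0,0.8]],
], force=50)

```text
clock: 3.07
position: [0.4895, 0.1505, 0.0684]
ee_rot: [1.0, -0.016, 0.001, -0.0]
wrist_force: [0.4, 0.6, 0.5]
opening: 0.0282
grip_force: 0.0
```

Request:
play_rows([
  [[0,0,0,0,0,0,1],[0,0,0,0,0,0,1],[0,0,0,0,0,0,1],[0,0,0,0,0,0,1],[0,0,0,0,0,0,1]],
], force=70)

```text
clock: 3.48
position: [0.4896, 0.1508, 0.0686]
ee_rot: [1.0, -0.016, 0.001, 0.0]
wrist_force: [0.1, -0.9, 5.9]
opening: 0.021
grip_force: 69.4
```

Request:
play_rows([
  [[0,0,-1,0,0,0,1],[0,0,-2.5,0,0,0,1],[0,0,-3,0,0,0,1],[0,0,-3,0,0,0,1],[0,0,-1.5,0,0,0,1]],
])

```text
clock: 3.9
position: [0.4898, 0.1514, 0.1809]
ee_rot: [1.0, -0.016, 0.002, -0.001]
wrist_force: [0.6, -1.2, -2.8]
opening: 0.0211
grip_force: 68.9
```

Request:
play_rows([
  [[0,0,0,0,0,4.93,1],[0,0,0,0,0,4.93,1],[0,0,0,0,0,4.93,1],[1.4,2.14,0,0,0,0,1],[1.4,2.14,0,0,0,0,1]],
])

```text
clock: 4.32
position: [0.5024, 0.1025, 0.1775]
ee_rot: [0.99, -0.143, -0.0, -0.0]
wrist_force: [0.9, 0.5, -2.6]
opening: 0.021
grip_force: 69.2
```

Request:
play_rows([
  [[1.4,2.14,0,0,0,0,1],[1.4,2.14,0,0,0,0,1],[1.4,2.14,0,0,0,0,1],[1.4,2.14,0,0,0,0,1],[1.4,2.14,0,0,0,0,1]],
])

```text
clock: 4.73
position: [0.5393, -0.0215, 0.1774]
ee_rot: [0.99, -0.144, -0.0, -0.0]
wrist_force: [0.8, -0.2, -3.2]
opening: 0.0209
grip_force: 69.2
```

Request:
play_rows([
  [[0,0,0,0,0,0,1],[0,0,0,0,0,0,1],[0,0,0,0,0,0,1]],
])

```text
clock: 4.98
position: [0.539, -0.0202, 0.1771]
ee_rot: [0.989, -0.145, -0.001, -0.0]
wrist_force: [0.0, -0.1, -3.9]
opening: 0.0212
grip_force: 69.4
```

```bash
cat >> h.py <<'E'
def tray_mask(d):
    hsv=cv2.cvtColor(d["img"],cv2.COLOR_BGR2HSV); P=cloud(d)
    w=(hsv[...,1]<60)&(hsv[...,2]>60)&(P[...,2]>.036)&(P[...,2]<.048)
    q=P[...,:2]-[.505,-.141]
    a=np.radians(-16.6);tx=q@[np.cos(a),np.sin(a)];ty=q@[-np.sin(a),np.cos(a)]
    return w&(abs(tx)<.085)&(abs(ty)<.16),P,tx,ty
E
python3 - <<'E'
from station import sense,get_image
from h import *
for n in ("wrist","top"):
    d=get_image(n);cv2.imwrite(f"pics/{n}2.png",d["img"]);np.savez(f"pics/{n}2.npz",**d)
    m,P,tx,ty=tray_mask(d)
    print(n,m.sum(),rect(P[m]))
    for s in (1,-1):
        k=m&(abs(s*tx-.068)<.008)&(abs(ty)<.13)
        if k.sum()>20:
            p=np.polyfit(ty[k],tx[k],1); print(" rail",s,k.sum(),"tx0",p[1].round(4),"slope",p[0].round(4),"z",np.median(P[k][:,2]).round(4), "range",np.percentile(tx[k],[2,98]).round(4))
    for s in (1,-1):
        k=m&(abs(s*ty-.146)<.008)&(abs(tx)<.06)
        if k.sum()>10: print(" end",s,k.sum(),np.percentile(ty[k],[2,50,98]).round(4))
    m2=(P[...,2]<.032)&(P[...,2]>.024)&(ty>.112)&(ty<.138)&(abs(tx)<.055);print(" deck z",np.median(P[m2][:,2]) if m2.any() else 0)
s=sense();print(s["position"],s["ee_rot"],s["wrist_force"])
E
```

```text
wrist 12546 (array([ 506.5, -137.7]), array([290.6, 143.5]), 73.35753631591797)
 rail 1 3098 tx0 0.0688 slope 0.001 z 0.0423 range [0.0652 0.0723]
 rail -1 2819 tx0 -0.0658 slope 0.0003 z 0.0419 range [-0.0706 -0.0627]
 end 1 720 [0.1429 0.1461 0.1487]
 deck z 0.028406246439132775
top 1179 (array([ 505. , -140.7]), array([296. , 145.7]), 73.36660766601562)
 rail 1 257 tx0 0.0672 slope 0.0004 z 0.0423 range [0.0631 0.0719]
 rail -1 236 tx0 -0.0689 slope -0.0035 z 0.0422 range [-0.0728 -0.0645]
 end 1 43 [0.1422 0.1454 0.148 ]
 end -1 127 [-0.1472 -0.144  -0.1412]
 deck z 0.02865428747601454
[ 0.53906716 -0.0196743   0.17722786] [ 9.89557889e-01 -1.44135064e-01 -4.64715061e-04 -2.28064238e-04] [ 0.74224958 -0.0332774  -2.77139582]
```

View pics/wrist2.png

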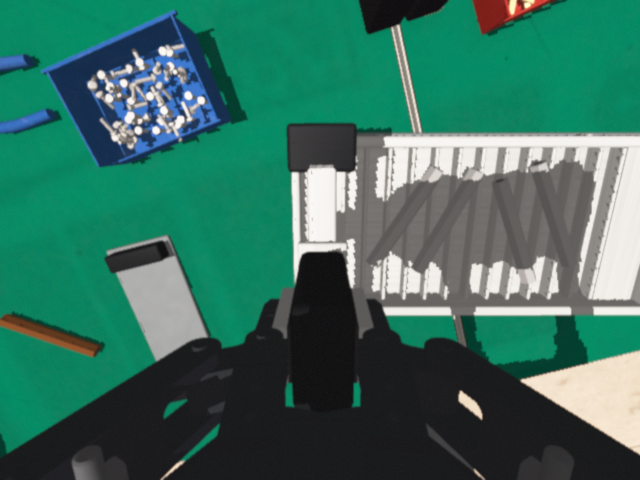

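The wrist view shows the rake held square above the +y end of the tray, with its far shoe at (322,147) over the far rail and the rods at x≥370 px. I'll lower onto the rails.

Request:
play_rows([
  [[0.3,0,2.5,0,0,0,1],[0,0,2.5,0,0,0,1],[0,0,1.8,0,0,0,1],[0,0,0.9,0,0,0,1],[0,0,0.3,0,0,0,1]],
])

```text
clock: 5.5
position: [0.5412, -0.0205, 0.0958]
ee_rot: [0.99, -0.144, -0.002, -0.0]
wrist_force: [-1.0, 0.3, -2.4]
opening: 0.0213
grip_force: 69.4
```

Request:
play_rows([
  [[0,0,0,0,0,0,1],[0,0,0.1,0,0,0,1],[0,0,0,0,0,0,1]],
])

```text
clock: 5.75
position: [0.5436, -0.0215, 0.0974]
ee_rot: [0.99, -0.144, 0.001, 0.0]
wrist_force: [-0.2, 0.6, -2.6]
opening: 0.0209
grip_force: 69.4
```

Request:
play_rows([
  [[0,0,0.1,0,0,0,1],[0,0,0,0,0,0,1]],
])

```text
clock: 5.92
position: [0.5431, -0.0216, 0.096]
ee_rot: [0.989, -0.145, 0.001, 0.0]
wrist_force: [0.5, -0.1, -2.9]
opening: 0.0211
grip_force: 69.4
```

Request:
play_rows([
  [[0,0,0.1,0,0,0,1],[0,0,0,0,0,0,1]],
])

```text
clock: 6.08
position: [0.5427, -0.0216, 0.0945]
ee_rot: [0.989, -0.145, 0.0, 0.0]
wrist_force: [-0.5, -0.2, -2.6]
opening: 0.0212
grip_force: 69.4
```

Request:
play_rows([
  [[0,0,0.1,0,0,0,1],[0,0,0,0,0,0,1]],
])

```text
clock: 6.25
position: [0.5425, -0.0215, 0.0932]
ee_rot: [0.989, -0.145, -0.0, 0.0]
wrist_force: [-0.0, 0.3, -2.5]
opening: 0.0213
grip_force: 69.4
```

Request:
play_rows([
  [[0,0,0.07,0,0,0,1],[0,0,0,0,0,0,1],[0,0,0,0,0,0,1]],
])

```text
clock: 6.5
position: [0.5426, -0.0215, 0.0926]
ee_rot: [0.989, -0.145, 0.0, 0.0]
wrist_force: [0.3, -1.0, -2.2]
opening: 0.0213
grip_force: 69.5
```

Request:
play_rows([
  [[0,0,0.06,0,0,0,1],[0,0,0,0,0,0,1],[0,0,0,0,0,0,1]],
])

```text
clock: 6.75
position: [0.5426, -0.0215, 0.0923]
ee_rot: [0.989, -0.145, 0.0, 0.0]
wrist_force: [-0.5, -0.7, 0.8]
opening: 0.021
grip_force: 69.9
```

Request:
play_rows([
  [[0,0,0.06,0,0,0,1],[0,0,0,0,0,0,1],[0,0,0,0,0,0,1]],
])

```text
clock: 7.0
position: [0.5426, -0.0215, 0.0918]
ee_rot: [0.989, -0.145, 0.0, 0.0]
wrist_force: [-1.8, 0.2, 4.5]
opening: 0.0216
grip_force: 70.5
```

Request:
play_rows([
  [[0,0.4,-0.02,0,0,0,1],[0,0.4,0,0,0,0,1],[0,0.4,0,0,0,0,1],[0,0.4,0,0,0,0,1],[0,0.4,0,0,0,0,1]],
])

```text
clock: 7.42
position: [0.5376, -0.0409, 0.0919]
ee_rot: [0.989, -0.145, 0.001, -0.0]
wrist_force: [1.7, 4.6, 4.5]
opening: 0.0213
grip_force: 70.3
```

Request:
play_rows([
  [[0,0.3,0,0,0,0,1],[0,0.3,0,0,0,0,1],[0,0.3,0,0,0,0,1],[0,0.3,0,0,0,0,1]],
])

```text
clock: 7.75
position: [0.5337, -0.0524, 0.0918]
ee_rot: [0.989, -0.145, 0.0, -0.0]
wrist_force: [0.8, 4.8, 5.2]
opening: 0.0212
grip_force: 70.4
```

Request:
play_rows([
  [[0,0.3,0,0,0,0,1],[0,0.3,0,0,0,0,1],[0,0.3,0,0,0,0,1],[0,0.3,0,0,0,0,1]],
])

```text
clock: 8.08
position: [0.5301, -0.0637, 0.0918]
ee_rot: [0.989, -0.145, 0.0, -0.0]
wrist_force: [0.9, 4.4, 6.1]
opening: 0.0213
grip_force: 70.5
```

Request:
play_rows([
  [[0,0.3,-0.03,0,0,0,1],[0,0.3,0,0,0,0,1],[0,0.3,0,0,0,0,1],[0,0.3,0,0,0,0,1]],
])

```text
clock: 8.42
position: [0.5263, -0.0755, 0.0919]
ee_rot: [0.989, -0.145, -0.0, 0.0]
wrist_force: [0.5, 4.8, 4.0]
opening: 0.0212
grip_force: 70.4
```

Request:
play_rows([
  [[0,0.3,-0.01,0,0,0,1],[0,0.3,0,0,0,0,1],[0,0.3,0,0,0,0,1]],
])

```text
clock: 8.67
position: [0.5238, -0.084, 0.0919]
ee_rot: [0.989, -0.145, -0.0, -0.0]
wrist_force: [1.2, 4.5, 4.4]
opening: 0.0212
grip_force: 70.3
```

Request:
play_rows([
  [[0,0.3,-0.01,0,0,0,1],[0,0.3,0,0,0,0,1],[0,0.3,0,0,0,0,1]],
])

```text
clock: 8.92
position: [0.5212, -0.0929, 0.092]
ee_rot: [0.99, -0.144, -0.0, 0.0]
wrist_force: [-0.0, 2.2, 2.9]
opening: 0.0209
grip_force: 70.3
```

Request:
play_rows([
  [[0,0.3,0,0,0,0,1],[0,0.3,0,0,0,0,1],[0,0.3,0,0,0,0,1]],
])

```text
clock: 9.17
position: [0.5187, -0.1014, 0.092]
ee_rot: [0.989, -0.145, -0.0, 0.0]
wrist_force: [1.6, 3.3, 3.4]
opening: 0.0213
grip_force: 70.2
```

Request:
play_rows([
  [[0,0.3,0,0,0,0,1],[0,0.3,0,0,0,0,1],[0,0.3,0,0,0,0,1]],
])

```text
clock: 9.42
position: [0.5161, -0.11, 0.092]
ee_rot: [0.989, -0.145, -0.0, 0.0]
wrist_force: [0.2, 3.3, 2.7]
opening: 0.0215
grip_force: 70.2
```

Request:
play_rows([
  [[0,0.3,0,0,0,0,1],[0,0.3,0,0,0,0,1],[0,0.3,0,0,0,0,1]],
])

```text
clock: 9.67
position: [0.5135, -0.1186, 0.092]
ee_rot: [0.99, -0.145, -0.0, 0.0]
wrist_force: [0.9, 1.8, 2.1]
opening: 0.0216
grip_force: 70.2
```

Run:
```python
from station import get_image
from h import *
d=get_image("top")
cv2.imwrite("pics/c3.png",cv2.resize(d["img"][195:300,225:440],None,fx=3.7,fy=3.7,interpolation=2))
```

```text
(no output)
```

View pics/c3.png

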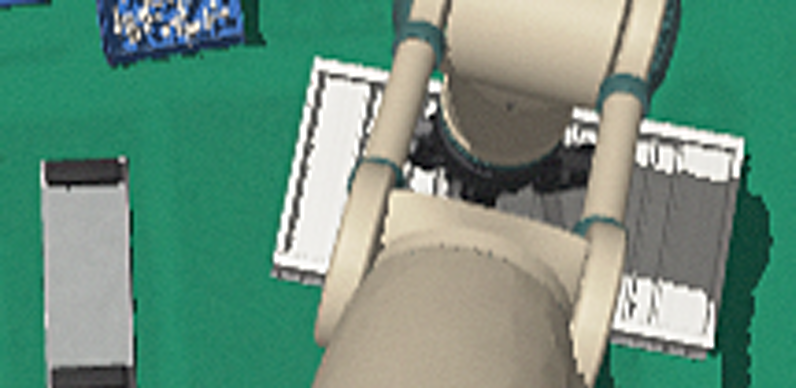

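The arm hides the tray centre in this view; only the deck at (345,150) and the right end at (680,230) are visible. I'll continue combing on the force readings.

Request:
play_rows([
  [[0,0.3,0,0,0,0,1],[0,0.3,0,0,0,0,1],[0,0.3,0,0,0,0,1]],
])

```text
clock: 9.97
position: [0.511, -0.1271, 0.092]
ee_rot: [0.99, -0.145, -0.0, 0.0]
wrist_force: [0.7, 1.8, 2.1]
opening: 0.0208
grip_force: 70.0
```

Request:
play_rows([
  [[0,0.3,0,0,0,0,1],[0,0.3,0,0,0,0,1],[0,0.3,0,0,0,0,1]],
])

```text
clock: 10.22
position: [0.5084, -0.1358, 0.0921]
ee_rot: [0.989, -0.145, -0.0, 0.0]
wrist_force: [0.9, 1.8, 3.4]
opening: 0.0211
grip_force: 70.0
```

Request:
play_rows([
  [[0,0.3,0,0,0,0,1],[0,0.3,0,0,0,0,1],[0,0.3,0,0,0,0,1]],
])

```text
clock: 10.47
position: [0.5058, -0.1444, 0.0921]
ee_rot: [0.989, -0.145, -0.0, 0.0]
wrist_force: [2.2, 2.6, 3.1]
opening: 0.0215
grip_force: 70.0
```

Request:
play_rows([
  [[0,0.3,0,0,0,0,1],[0,0.3,0,0,0,0,1],[0,0.3,0,0,0,0,1]],
])

```text
clock: 10.72
position: [0.5033, -0.1531, 0.0921]
ee_rot: [0.989, -0.145, -0.0, 0.0]
wrist_force: [1.5, 2.8, 2.7]
opening: 0.0212
grip_force: 70.1
```

Request:
play_rows([
  [[0,0.3,0,0,0,0,1],[0,0.3,0,0,0,0,1],[0,0.3,0,0,0,0,1]],
])

```text
clock: 10.97
position: [0.5007, -0.1617, 0.0921]
ee_rot: [0.99, -0.145, -0.0, 0.0]
wrist_force: [1.8, 2.6, 2.5]
opening: 0.021
grip_force: 70.2
```

Request:
play_rows([
  [[0,0.3,0,0,0,0,1],[0,0.3,0,0,0,0,1],[0,0.3,0,0,0,0,1]],
])

```text
clock: 11.22
position: [0.4981, -0.1703, 0.0921]
ee_rot: [0.989, -0.145, -0.0, 0.0]
wrist_force: [1.4, 2.7, 2.4]
opening: 0.0212
grip_force: 70.2
```

Request:
play_rows([
  [[0,0.3,0,0,0,0,1],[0,0.3,0,0,0,0,1],[0,0.3,0,0,0,0,1]],
])

```text
clock: 11.47
position: [0.4956, -0.1789, 0.0921]
ee_rot: [0.989, -0.145, -0.0, -0.0]
wrist_force: [1.4, 3.4, 2.1]
opening: 0.0211
grip_force: 70.2
```

Request:
play_rows([
  [[0,0.3,0,0,0,0,1],[0,0.3,0,0,0,0,1],[0,0.3,0,0,0,0,1]],
])

```text
clock: 11.72
position: [0.493, -0.1876, 0.0921]
ee_rot: [0.99, -0.145, -0.0, 0.0]
wrist_force: [1.4, 2.9, 2.2]
opening: 0.0211
grip_force: 70.1
```

Run:
```python
from station import get_image
from h import *
d=get_image("wrist");cv2.imwrite("pics/w4.png",d["img"])
```

```text
(no output)
```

View pics/w4.png

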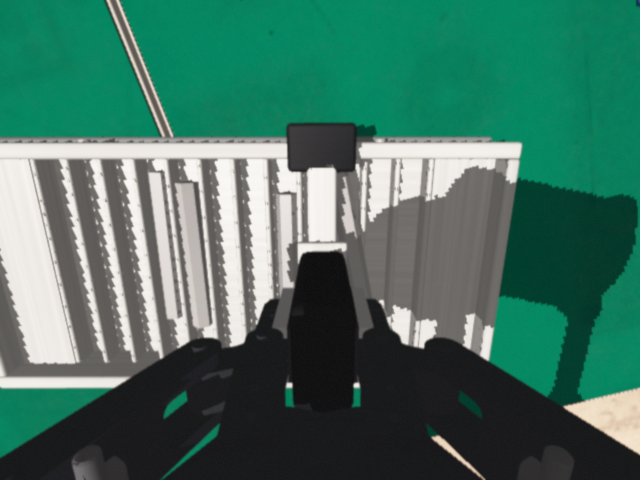

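Two rods look seated at px (165,245) and (193,255), and a third is at (287,230) just behind the rake. The fourth, at (355,220), is ahead of the tines and still slightly askew. I'll continue.

Request:
play_rows([
  [[0,0.3,0,0,0,0,1],[0,0.3,0,0,0,0,1],[0,0.3,0,0,0,0,1]],
])

```text
clock: 12.02
position: [0.4904, -0.1961, 0.0921]
ee_rot: [0.99, -0.144, -0.0, 0.0]
wrist_force: [0.4, 1.8, 2.8]
opening: 0.021
grip_force: 70.2
```

Request:
play_rows([
  [[0,0.3,0,0,0,0,1],[0,0.3,0,0,0,0,1],[0,0.3,0,0,0,0,1]],
])

```text
clock: 12.27
position: [0.4879, -0.2048, 0.0921]
ee_rot: [0.989, -0.145, 0.0, 0.0]
wrist_force: [0.9, 3.2, 2.8]
opening: 0.0213
grip_force: 70.2
```

Request:
play_rows([
  [[0,0.3,0,0,0,0,1],[0,0.3,0,0,0,0,1],[0,0.3,0,0,0,0,1]],
])

```text
clock: 12.52
position: [0.4853, -0.2135, 0.0921]
ee_rot: [0.989, -0.145, -0.0, 0.0]
wrist_force: [0.3, 2.2, 2.4]
opening: 0.0215
grip_force: 70.2
```

Request:
play_rows([
  [[0,0.3,0,0,0,0,1],[0,0.3,0,0,0,0,1],[0,0.3,0,0,0,0,1]],
])

```text
clock: 12.77
position: [0.4827, -0.2221, 0.0921]
ee_rot: [0.989, -0.145, -0.0, 0.0]
wrist_force: [0.9, 2.0, 2.5]
opening: 0.0216
grip_force: 70.2
```

Run:
```python
from station import get_image
from h import *
d=get_image("wrist");cv2.imwrite("pics/w5.png",d["img"])
P=cloud(d);m,P,tx,ty=tray_mask(d);z=P[...,2]
k=(z<.045)&(z>.005)&(abs(tx)<.045)
for a in np.arange(-.136,.11,.004):
    b=k&(abs(ty-a)<.002)
    if b.sum()>20:print(round(a*1e3),b.sum(),(np.percentile(z[b],[10,50,90])*1e3).round(1))
```

```text
-136 981 [27.1 27.8 28.7]
-132 946 [27.1 27.9 28.7]
-128 926 [27.2 28.  28.7]
-124 867 [27.1 27.9 28.8]
-120 770 [27.2 27.9 28.7]
-116 733 [27.1 27.9 28.7]
-112 721 [27.  27.9 28.7]
-108 666 [26.8 27.7 28.6]
-104 849 [13.2 14.2 25.6]
-100 499 [13.  13.9 14.6]
-96 337 [13.1 13.9 14.8]
-92 128 [13.1 13.9 14.7]
-76 86 [13.2 13.9 14.7]
-72 393 [13.7 26.8 28.3]
-68 507 [13.6 20.2 22.5]
-64 679 [23.  24.6 25.6]
-60 652 [24.1 24.9 25.7]
-56 800 [19.4 22.6 27.3]
-52 392 [26.8 27.7 28.6]
-48 629 [13.2 13.9 14.7]
-44 772 [13.2 14.  14.8]
-40 852 [13.1 13.9 14.7]
-36 1662 [13.8 24.2 28.1]
-32 808 [22.  23.7 25.7]
-28 963 [24.2 25.  25.8]
-24 684 [22.1 24.6 25.6]
-20 1431 [14.3 20.8 27.3]
-16 490 [26.8 27.8 28.6]
-12 252 [13.3 14.  14.8]
-8 863 [13.2 13.9 14.8]
-4 849 [13.1 13.9 14.7]
0 2213 [14.  22.7 28. ]
4 28 [26.3 26.9 27.2]
8 418 [13.2 14.  14.9]
12 858 [13.1 13.9 14.7]
16 2443 [13.6 18.7 26.9]
20 491 [26.5 27.7 28.5]
24 1026 [21.4 23.8 25.1]
28 1078 [24.5 25.7 26.7]
32 531 [23.7 25.  26.1]
36 1530 [22.6 26.3 28.2]
40 484 [22.8 24.1 25.8]
44 907 [24.  24.9 25.8]
48 562 [23.6 24.8 25.6]
52 1753 [18.4 23.3 27.5]
56 525 [22.4 27.5 28.4]
64 71 [14.  14.5 15.3]
68 873 [13.2 14.  14.9]
72 3288 [14.4 22.  27.7]
76 23 [26.2 26.9 27.2]
84 213 [13.5 14.2 15. ]
88 3322 [13.8 19.6 26.9]
92 726 [16.7 26.9 28.1]
104 384 [13.5 14.2 15.1]
108 2564 [14.  19.6 27.3]
```

View pics/w5.png

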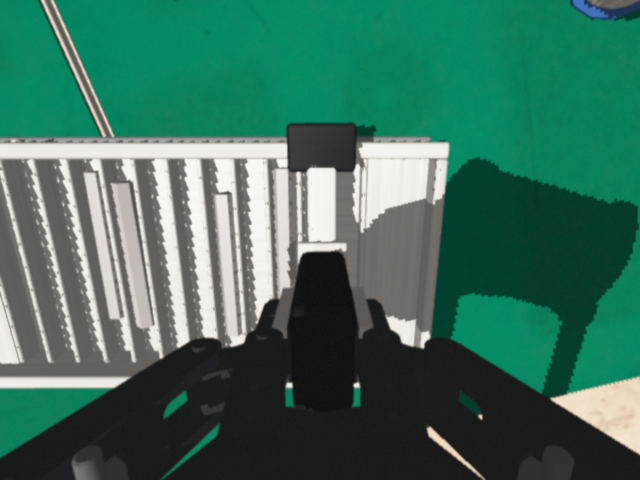

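The fourth rod has dropped at px (281,230) behind the rake, so all four lie in grooves. The one at (130,255) looks different from the others, so I'll check its profile.

```bash
cat > prof.py <<'E'
from station import get_image
from h import *
d=get_image("wrist");m,P,tx,ty=tray_mask(d);z=P[...,2]
for c in (.045,.027,-.027,-.063):
    print("rod",c)
    for o in (-.005,-.003,-.001,.001,.003,.005):
        r=[]
        for x in np.arange(-.06,.061,.015):
            b=(abs(tx-x)<.006)&(abs(ty-c-o)<.0012)&(z<.06)&(z>.005);r.append(round(float(np.median(z[b]))*1e3,1) if b.sum()>5 else None)
        print(o,r)
E
python3 prof.py
```

```text
rod 0.045
-0.005 [35.6, None, 23.6, 23.5, 23.9, 24.2, 24.3, 24.2, 40.7]
-0.003 [33.9, None, 24.1, 24.0, 24.3, 24.5, 24.6, 24.7, 25.6]
-0.001 [32.8, None, 25.0, 25.0, 24.9, 25.1, 25.1, 25.0, 25.5]
0.001 [30.8, 14.2, 25.0, 24.9, 25.0, 25.1, 25.0, 24.9, 25.2]
0.003 [25.3, 14.0, 24.7, 25.0, 24.9, 24.8, 24.7, 24.7, 14.4]
0.005 [27.3, 13.9, 24.3, None, None, None, None, None, 14.3]
rod 0.027
-0.005 [24.7, None, 23.3, 22.7, None, None, None, None, 41.9]
-0.003 [24.5, None, 23.8, 23.8, 23.4, 23.4, 23.1, 23.1, 41.7]
-0.001 [24.9, None, 25.1, 25.2, 25.0, 24.9, 24.8, 24.5, 41.2]
0.001 [19.0, 14.1, 26.1, 26.0, 26.0, 25.9, 25.8, 25.3, 14.3]
0.003 [20.7, 14.0, 26.1, 25.9, 26.2, 26.2, 26.0, 26.0, 14.2]
0.005 [24.7, 14.0, 24.5, 24.7, 24.8, 24.9, 25.1, 25.3, 14.2]
rod -0.027
-0.005 [None, 22.8, 23.3, 23.2, 23.3, 23.1, 23.1, 23.3, 41.4]
-0.003 [13.6, 24.6, 25.0, 24.8, 25.1, 24.9, 25.0, 23.6, 14.5]
-0.001 [13.9, 25.1, 25.1, 25.0, 25.1, 25.1, 25.1, 19.2, 14.0]
0.001 [13.8, 25.0, 25.1, 24.9, 24.9, 25.1, 24.9, 19.8, 14.1]
0.003 [13.8, 24.5, 24.6, 24.8, 24.6, 24.6, 24.7, 14.8, 13.9]
0.005 [13.9, 21.4, 21.7, 21.2, 21.2, 21.5, 21.5, 14.3, 14.0]
rod -0.063
-0.005 [None, None, None, 16.9, 14.8, 14.5, 19.0, 19.3, 54.4]
-0.003 [None, None, None, 21.6, 22.2, 22.2, 22.4, 22.7, 23.7]
-0.001 [None, None, None, 24.7, 24.6, 24.8, 24.9, 24.9, 24.2]
0.001 [None, None, None, 24.6, 25.0, 25.0, 24.9, 25.0, 24.3]
0.003 [None, None, None, 25.0, 25.0, 24.9, 25.0, 24.9, 24.3]
0.005 [None, None, None, 24.6, 24.5, 24.6, 24.4, 24.2, 23.0]
```

The profiles show all four rods level along their length, with tops at 25–26 mm, which is groove-bottom height. I'll finish the stroke to the far deck and lift off.

Request:
play_rows([
  [[0,0.4,0,0,0,0,1],[0,0.4,0,0,0,0,1],[0,0.4,0,0,0,0,1],[0,0.4,0,0,0,0,1],[0,0.4,0,0,0,0,1]],
])

```text
clock: 13.28
position: [0.4769, -0.2413, 0.0921]
ee_rot: [0.989, -0.145, -0.0, -0.0]
wrist_force: [0.7, 2.3, 2.7]
opening: 0.0217
grip_force: 70.0
```

Request:
play_rows([
  [[0,0.4,0,0,0,0,1],[0,0.4,0,0,0,0,1],[0,0.4,0,0,0,0,1],[0,0.4,0,0,0,0,1],[0,0,0,0,0,0,1]],
])

```text
clock: 13.7
position: [0.4722, -0.2574, 0.0921]
ee_rot: [0.989, -0.145, -0.0, 0.001]
wrist_force: [-0.2, -0.0, 2.6]
opening: 0.0215
grip_force: 70.1
```

Request:
play_rows([
  [[0,0,-0.5,0,0,0,1],[0,0,-2,0,0,0,1],[0,0,-3,0,0,0,1],[0,0,-2.5,0,0,0,1],[0,0,-1,0,0,0,1]],
])

```text
clock: 14.12
position: [0.4735, -0.2575, 0.1851]
ee_rot: [0.99, -0.144, 0.002, 0.002]
wrist_force: [0.3, -1.0, -2.6]
opening: 0.0214
grip_force: 69.6
```

Request:
play_rows([
  [[0,0,0,0,0,-4.93,1],[0,0,0,0,0,-4.93,1],[0,0,0,0,0,-4.93,1],[0,0,0,0,0,0,1]],
])

```text
clock: 14.45
position: [0.4716, -0.256, 0.1811]
ee_rot: [1.0, -0.015, -0.001, -0.0]
wrist_force: [-0.2, 0.1, -2.4]
opening: 0.0209
grip_force: 69.4
```

Request:
play_rows([
  [[0.04,-1.9,0,0,0,0,1],[0.04,-2.9,0,0,0,0,1],[0.04,-2.9,0,0,0,0,1],[0.04,-2.9,0,0,0,0,1],[0.04,-2.9,0,0,0,0,1]],
])

```text
clock: 14.87
position: [0.478, -0.1203, 0.1812]
ee_rot: [1.0, -0.018, -0.001, -0.0]
wrist_force: [0.5, -0.6, -2.6]
opening: 0.0214
grip_force: 69.4
```

Request:
play_rows([
  [[0.04,-2.9,0,0,0,0,1],[0.04,-2.9,0,0,0,0,1],[0.04,-2.9,0,0,0,0,1],[0.04,-2.9,0,0,0,0,1],[0.04,-2.9,0,0,0,0,1]],
])

```text
clock: 15.28
position: [0.4847, 0.0247, 0.1813]
ee_rot: [1.0, -0.017, -0.001, 0.0]
wrist_force: [0.2, 0.2, -3.6]
opening: 0.0212
grip_force: 69.4
```

Request:
play_rows([
  [[0.04,-2.9,0,0,0,0,1],[0.04,-2.9,0,0,0,0,1],[0.04,-2.9,0,0,0,0,1],[0,-2.9,0,0,0,0,1],[0,-0.9,0,0,0,0,1]],
])

```text
clock: 15.7
position: [0.4901, 0.1518, 0.1813]
ee_rot: [1.0, -0.016, -0.001, -0.001]
wrist_force: [0.2, -0.4, -3.0]
opening: 0.0211
grip_force: 69.7
```

Request:
play_rows([
  [[0,0,0,0,0,0,1],[0,0,0,0,0,0,1],[0,0,0,0,0,0,1]],
])

```text
clock: 15.95
position: [0.4903, 0.1472, 0.1816]
ee_rot: [1.0, -0.017, -0.001, 0.001]
wrist_force: [0.9, -0.5, -2.2]
opening: 0.0214
grip_force: 69.7
```

Run:
```python
from station import sense,get_image
from h import *
d=get_image("wrist");cv2.imwrite("pics/w6.png",d["img"])
P=cloud(d);z=P[...,2];hsv=cv2.cvtColor(d["img"],cv2.COLOR_BGR2HSV)
near=(abs(P[...,0]-.489)<.1)&(abs(P[...,1]-.149)<.045)
green=(hsv[...,1]>90)&(hsv[...,0]>55)&(hsv[...,0]<95)
m=near&(z<.025)&(z>.003)&~green;print("rest",m.sum(),rect(P[m]))
m=near&(z<.022)&(z>.014)&~green;print("ledges",m.sum(),rect(P[m]),np.median(z[m]))
m=near&(z>.1)&(hsv[...,2]<70)&(z<.17)&(P[...,0]>.53);print("shoe far",m.sum(),rect(P[m]),np.median(z[m]))
s=sense();print(s["position"],s["ee_rot"])
```

```text
rest 3211 (array([499.2, 148.4]), array([141.2,  59.8]), -2.14862060546875)
ledges 0 (array([0., 0.]), array([0., 0.]), 0.0) nan
shoe far 3062 (array([558.4, 145. ]), array([31.7, 21. ]), 88.130126953125) 0.14512114128926212
[0.49045005 0.14700329 0.18175056] [ 9.99858580e-01 -1.68020246e-02 -3.86861141e-04  6.01502803e-04]
  return _methods._mean(a, axis=axis, dtype=dtype,
  ret = ret.dtype.type(ret / rcount)
```

View pics/w6.png

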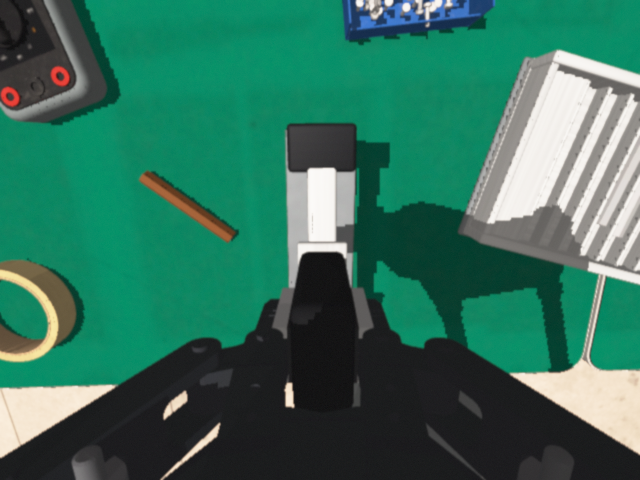

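The wrist view shows the rake over its rest, with the far shoe at (322,147) and the rest plate at x 287–355 px, so it is centred to about 1 mm. I'll lower it.

Request:
play_rows([
  [[0,-0.13,3,0,0,0,1],[0,0,3,0,0,0,1],[0,0,2.5,0,0,0,1],[0,0,1.5,0,0,0,1],[0,0,0.8,0,0,0,1]],
])

```text
clock: 16.42
position: [0.4892, 0.148, 0.0719]
ee_rot: [1.0, -0.017, -0.002, 0.001]
wrist_force: [-0.4, -0.5, -3.0]
opening: 0.0213
grip_force: 69.7
```

Request:
play_rows([
  [[0,0,0.2,0,0,0,1],[0,0,0,0,0,0,1],[0,0,0,0,0,0,1]],
])

```text
clock: 16.67
position: [0.4918, 0.1493, 0.0731]
ee_rot: [1.0, -0.016, 0.001, -0.0]
wrist_force: [0.2, -0.1, -2.5]
opening: 0.0212
grip_force: 69.7
```

Request:
play_rows([
  [[0,0,0.1,0,0,0,1],[0,0,0,0,0,0,1],[0,0,0,0,0,0,1]],
])

```text
clock: 16.92
position: [0.4912, 0.1497, 0.0718]
ee_rot: [1.0, -0.016, 0.001, -0.0]
wrist_force: [0.5, -0.4, -3.1]
opening: 0.0213
grip_force: 69.7
```

Request:
play_rows([
  [[0,0,0.15,0,0,0,1],[0,0,0,0,0,0,1],[0,0,0,0,0,0,1]],
])

```text
clock: 17.17
position: [0.4906, 0.1497, 0.0696]
ee_rot: [1.0, -0.016, -0.0, 0.0]
wrist_force: [-0.7, 0.3, -2.8]
opening: 0.0212
grip_force: 69.7
```

Request:
play_rows([
  [[0,0,0.1,0,0,0,1],[0,0,0,0,0,0,1],[0,0,0,0,0,0,1]],
])

```text
clock: 17.42
position: [0.4908, 0.1497, 0.0687]
ee_rot: [1.0, -0.016, 0.0, -0.0]
wrist_force: [0.1, 0.0, -0.9]
opening: 0.0214
grip_force: 69.9
```

Request:
play_rows([
  [[0,0,0.06,0,0,0,1],[0,0,0,0,0,0,1],[0,0,0,0,0,0,1]],
])

```text
clock: 17.67
position: [0.4908, 0.1497, 0.0686]
ee_rot: [1.0, -0.016, 0.0, -0.0]
wrist_force: [-1.4, 0.8, 5.9]
opening: 0.0213
grip_force: 70.6
```

Request:
play_rows([
  [[0,0,-0.03,0,0,0,0.4],[0,0,0,0,0,0,0.2],[0,0,0,0,0,0,0],[0,0,0,0,0,0,-0.2],[0,0,0,0,0,0,-0.2]],
])

```text
clock: 18.08
position: [0.4908, 0.1496, 0.0681]
ee_rot: [1.0, -0.016, -0.0, 0.0]
wrist_force: [0.4, -0.8, -0.6]
opening: 0.0513
grip_force: 0.0
```

Request:
play_rows([
  [[0,0,-1,0,0,0,-0.2],[0,0,-2,0,0,0,-0.2],[0,0,-3,0,0,0,-0.2],[0,0,-3,0,0,0,-0.2],[0,0,-3,0,0,0,-0.2]],
])

```text
clock: 18.5
position: [0.4904, 0.1496, 0.1901]
ee_rot: [1.0, -0.016, -0.0, 0.0]
wrist_force: [1.1, -0.8, -0.2]
opening: 0.051
grip_force: 0.0
```

Request:
play_rows([
  [[0,0,-3,0,0,0,-0.2],[0,0,-3,0,0,0,-0.2],[0,0,0,0,0,0,-0.2],[0,0,0,0,0,0,-0.2],[0,0,0,0,0,0,-0.2]],
])

```text
clock: 18.92
position: [0.4902, 0.1496, 0.2483]
ee_rot: [1.0, -0.016, -0.0, 0.0]
wrist_force: [-1.0, 0.8, -0.3]
opening: 0.0515
grip_force: 0.0
```

Run:
```python
from station import sense,get_image
from h import *
d=get_image("wrist");t=get_image("top")
a=d["img"];b=cv2.resize(t["img"][195:300,225:440],(640,312),interpolation=2)
cv2.imwrite("pics/f7.png",cv2.resize(np.vstack([a,b]),None,fx=.75,fy=.75))
P=cloud(d);z=P[...,2]
m=(z>.085)&(z<.105)&(np.hypot(P[...,0]-.489,P[...,1]-.15)<.05);print("grip",rect(P[m]),np.median(z[m]))
m,P,tx,ty=tray_mask(t);z=P[...,2]
for c in (.045,.027,-.027,-.063):
    b=(abs(ty-c)<.003)&(abs(tx)<.03);print(c,np.percentile(z[b],[10,50,90]).round(4))
b=(abs(ty)<.1)&(abs(tx)<.058);print("max",np.percentile(z[b],[95,98,99.5]))
print(sense())
```

```text
grip (array([490.1, 149.8]), array([43.1, 21.9]), -1.6065826416015625) 0.09594648488120938
0.045 [0.0232 0.0259 0.0289]
0.027 [0.0231 0.0264 0.03  ]
-0.027 [0.0222 0.0264 0.0304]
-0.063 [0.022  0.0253 0.0291]
max [0.03013748 0.0317561  0.03365964]
{'clock': 19.0167, 'joint_positions': array([ 1.60359138e-01,  1.81381552e-01,  1.62905605e+00, -1.00094345e-04,
        1.33397266e+00,  1.76325801e+00]), 'joint_velocities': array([-0.00088385,  0.00954251,  0.0031964 ,  0.00217483, -0.00129331,
        0.00171736]), 'tau': array([ 2.03978311e-02, -3.63002372e+01, -2.47101295e+01, -2.88403444e-04,
        1.09381861e-03, -5.65363351e-06]), 'position': array([0.48974834, 0.14948323, 0.24704763]), 'ee_rot': array([ 9.99870377e-01, -1.60387603e-02, -1.37840383e-03,  2.95119434e-04]), 'wrist_force': array([ 0.36987928,  0.04901806, -0.32227033]), 'torque': array([-0.00658222, -0.0497054 , -0.028566  ]), 'grip_force': 0.0, 'opening': 0.05131921150765942}
```

View pics/f7.png

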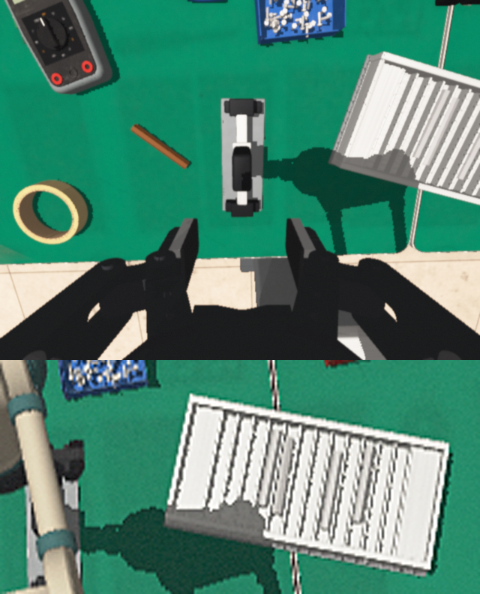

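The rake stands upright on its rest at (241,155), with its top at 96 mm. All four rods lie along grooves at (265–365,480), at seated height.

```bash
python3 -c "from station import sign_off;print(sign_off())"
```

```text
the job is handed in; nothing more can be done
None
```

The job is handed in at about 19 s: one light comb stroke dropped all four rods to the bottom of a groove, the rake is back upright on its rest, and the bottle, spool, tape roll and brown look-alike were not touched.

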